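Tension two spokes of a cart wheel by counted quarter turns

ROBOT

A 6-joint arm with a two-finger parallel gripper is mounted at the origin on the work surface. World frame = base frame: x ahead of the robot, y to its left, z up, the work surface at z = 0. Lengths are in m, angles in rad, forces in N, time in s.
With the tool pointing down it reaches from about 0.275 to 0.75 m from the base axis. Payload 10.2 kg.
Tool frame: the origin (TCP) lies between the finger pads; the fingertips stand 8 mm ahead of it and the grasp point (between the pads) lies 11 mm behind it; z points along the fingers, y is the line along which they close (so a half turn about z gives the same grasp; the last joint's range is limited). The gripper opens to 85 mm and grips with 20 to 120 N. Pads are 22 mm wide; open, the fingers measure 114 mm over their backs; the gripper's body (76 mm by 85 mm) begins 54 mm behind the grasp point. The pads swing forward as they close: fully open they stand 13 mm farther back than shut.
Start: joints at [-1.537, 0.313, 1.498, -0, 1.331, -0.223], TCP at [0.133, -0.508, 0.239] pointing down, gripper open.
Joint ranges: [-2.94, 2.94], [-0.97, 2.17], [0.19, 2.56], [-1.23, 4.37], [0.02, 3.11], [-2.88, 2.88]. Speed limits (rad/s): [2.39, 2.39, 3.01, 3.14, 3.14, 3.14].

INTERFACE

Orientations are given as a unit quaternion [w, x, y, z].
In Python, from bench import state, viewer, r gives the robot as it stands.
- The arm moves only by the tool drive_tool, never from a script. Its argument "steps" is a list of rows, each a list of 3 entries, a list of its own where there are three numbers: the shift along the tool's x, y, z in m, then the turn, a rotation vector about the tool's x, y, z in rad, then the opening, from 0 (shut) to 1 (fully open). In form: [[[x, y, z], [rx, ry, rz], gripper], ...]. A call has 1 to 20 rows; each row shifts and turns the commanded pose from where the row before left it, along the tool's axes as they then stand; what a row does not reach is not made up. A row lasts 1/8 s, in which the tool goes at most 62.5 mm and 10.7 degrees, less where a joint would pass 70% of its speed; a pose out of reach is approached as far as the arm can. A call with a gripper value outside its range is refused whole. The fingers move at their own pace and stop on an object; the grip force is fixed at half the most. Time passes only in rows, so rows that do not move let the fingers close. It gives the time, the measured TCP pose, the force, the opening and the grip force at its end, in the units of the state.
- state(): the state, without advancing time (a new reading comes with each control period).
- viewer.grab_frame(name): name is "scene" or "top" or "wrist"; returns (picture, depth): 400x640x3 uint8, red, green, blue; 400x640 float32, m along the optical axis (not along the pixel's ray), 0 where there is no reading.
- viewer.camera_info(name): a dict with "fovy" (degrees; the focal length in pixels is half the picture's height over the tangent of half this angle, whatever the lens; pixels are square), "cx", "cy" (the principal point, pixels), "pose" (4x4, takes a point from camera to world coordinates). Camera axes: x right, y up, looking along -z (the intrinsics and any distortion apply to the point x, -y, -z); pixel columns grow to the right and rows downward; lengths in m; the calibration is good to about 2 mm. A picture is of the moment at which its call begins: read the wrist's pose just before it. camera_info takes no time and is no camera call; for the wrist camera it gives the pose at the moment of the call.
- r.finish_job(): hands the job in; it is judged then, once.
The state is a dict: "t": time; "qpos": joint angles; "joint_velocities": joint speeds; "joint_torque": joint torques, N m; "eef_pos": TCP position; "eef_rot": TCP orientation; "wrist_force": force on the tool from outside, world axes, zero at the start; "moment": the same for the moment, N m; "gripper_width": finger opening in m; "finger_force": force on a finger pad.
Only numpy, scipy, OpenCV 4.12 (cv2) and the standard library are available. Lean on these libraries where they do the work, as an engineer would, in place of code of your own. Each camera call takes 0.05 s, during which the arm holds its last target. There are 200 camera calls.

TASK

Two neighbouring nipples at the top of the wheel in the truing stand, the ones either side of the valve, are slack. Wind the left one (as the robot sees it) clockwise (looking down on it from outside the rim) until you feel it bite and then give it exactly one more quarter turn; after that wind the right one until it bites and give it exactly two more quarter turns. Do not overtighten either, do not force the braked wheel round, and leave the things on the bench where they stand.

Things in the scene. Friction and masses are not known exactly. Their poses are not given: they have to be found in the camera images.
- stand: green steel truing stand fixed to the bench: base plate 200 x 220 x 18 mm, two upright blades 50 mm wide, 190 mm high, 62 mm either side of the wheel. Origin: centre of the underside; z up, x along the wheel's axle (away from the robot, yawed up to 0.35 rad), y to the robot's left
- wheel: bare metal cart wheel, upright in the stand and braked: about 23 N along the rim makes it slip. Rim 250 mm outer diameter, 34 mm wide. Origin at the hub centre 165 mm above the bench, x along the axle, z towards the valve (inside the rim, within 0.2 rad of straight up). 12 nipples stand out radially, 30 degrees apart; all but the two beside the valve are tight and do not turn
- nipple_1: first slack nipple, left of the valve as the robot sees it (+y side, 15 degrees from it): steel square head, 16 mm across flats, edges rounded 1.5 mm, flats 2 to 30 mm above the rim. Origin on its axis at the rim's outer surface, z out along its axis (up to 0.47 rad off vertical), x turns with the head; flats' normals at 0.5 rad (plus quarter turns) from x about +z. Next heads 65 mm away
- nipple_2: second slack nipple, right of the valve (-y side), same size and frame as nipple_1 but with its flats' normals at 1.0 rad (plus quarter turns) from its own x about +z. To be given two quarter turns past its bite
- head_1 (a point): centre of the top of the left nipple's head, 30 mm out from the rim. Turned clockwise seen from outside (negative about its z) it first takes up a hidden play of 0.2 to 1.8 rad with hardly any resistance (0.015 N m); then it bites: the resistance steps up to about 0.3 N m and stays so (grip firmly, some 40 N). It stays where it is left
- head_2 (a point): centre of the top of the right nipple's head, 30 mm out from the rim; it behaves as the left one but has its own hidden play
- spoke_1: the left spoke, a plain rod 8 mm thick from hub to rim, z along it outwards, origin at the hub centre when slack: the thread draws it 0.375 mm outwards (0.362 mm along the wheel's z) per quarter turn of the nipple past the bite, nothing before the bite; far too little to read from measured positions
- spoke_2: the right spoke, the same: two quarter turns past the bite draw it 0.75 mm (0.724 mm along the wheel's z)
- mug: bystander: white mug, 80 mm wide, 90 mm tall, left of the stand
- oil: bystander: white oil bottle, 54 mm wide, 130 mm tall, right of the stand
- key: bystander: steel wrench 150 mm long lying flat between robot and stand

How it is judged:
By the outcome, as a careful person would: the job done as asked, in the order asked, and still so for the second after the job is handed in, with the robot touching nothing.
It also fails if it takes over 72 s, if anything falls off the work surface, if the arm or the gripper's body presses on something with over 40 N, if the wrist force passes 120 N, or if a joint passes its speed limit or range.

## Working session

There is one attempt and no reset: what is moved stays moved. The work goes in short steps, Python scripts to look and compute and a tool call to move; the robot and the scene stay as the last step left them, time stands still between calls to the robot, and variables do not carry over. Pictures are saved under pics/ and viewed, at most 10 in all, crops included, and the job is handed in when it is done.

Besides the shell and the picture viewer there is one more tool, called after "Request:" as name([rows], argument=value, ...), one row to a line, values as JSON. drive_tool: Moves the arm, as the interface text tells. Its arguments: {"type":"object","properties":{"steps":{"type":"array","items":{"type":"array"}}},"required":["steps"]}

```bash
ls; mkdir -p pics; python3 - <<'E'
from bench import state, viewer, r
import cv2, numpy as np
s=state(); print({k:np.round(v,3).tolist() for k,v in s.items()})
for n in ("scene","top"):
    im,d=viewer.grab_frame(n); cv2.imwrite(f"pics/{n}0.png",im[:,:,::-1]); np.save(f"pics/{n}0.npy",d)
    c=viewer.camera_info(n); print(n,{k:(np.round(v,3).tolist() if not isinstance(v,str) else v) for k,v in c.items()}, (d>0).mean())
c=viewer.camera_info("wrist"); print(c)
E
```

```text
pics
{'t': 0.0, 'qpos': [-1.537, 0.313, 1.498, 0.0, 1.331, -0.223], 'joint_velocities': [0.001, 0.0, -0.001, -0.001, 0.001, 0.0], 'joint_torque': [0.001, -41.226, -25.975, -0.0, 0.004, -0.0], 'eef_pos': [0.133, -0.508, 0.239], 'eef_rot': [-0.001, 0.992, 0.128, 0.0], 'wrist_force': [-0.806, -0.174, -0.095], 'moment': [-0.061, 0.058, 0.052], 'finger_force': 0.0, 'gripper_width': 0.085}
scene {'fovy': 44.963, 'cx': 317.032, 'cy': 205.714, 'pose': [[-0.774, -0.509, 0.377, 1.093], [0.633, -0.635, 0.442, 0.687], [0.014, 0.58, 0.814, 1.436], [0.0, 0.0, 0.0, 1.0]]} 0.99605078125
top {'fovy': 44.49, 'cx': 320.931, 'cy': 198.634, 'pose': [[0.015, 0.995, -0.099, 0.381], [-1.0, 0.013, -0.028, -0.016], [-0.027, 0.099, 0.995, 1.379], [0.0, 0.0, 0.0, 1.0]]} 0.9960625
{'fovy': 68.79731092803598, 'cx': 320.0681477193247, 'cy': 197.99261804893573, 'pose': array([[ 2.54084906e-01,  9.21519656e-01,  2.93670536e-01,
         2.08164306e-01],
       [-9.67181772e-01,  2.42255375e-01,  7.66273681e-02,
        -4.87807719e-01],
       [-5.29639824e-04, -3.03502647e-01,  9.52830448e-01,
         3.72474518e-01],
       [ 0.00000000e+00,  0.00000000e+00,  0.00000000e+00,
         1.00000000e+00]])}
```

View pics/top0.png

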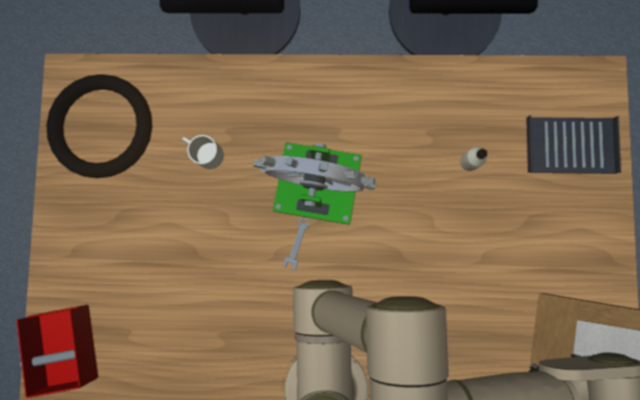

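View pics/scene0.png

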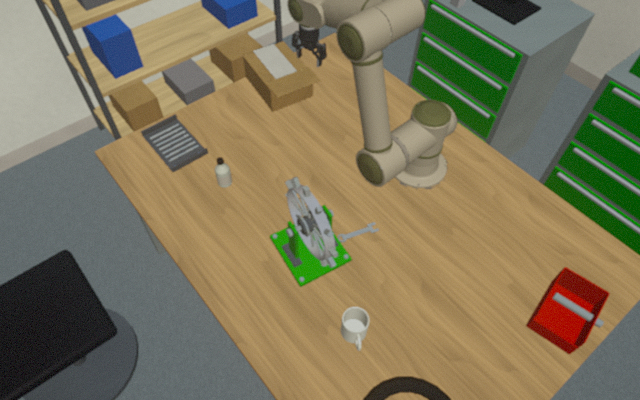

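The top view shows the stand's green plate around (317,183), the wheel's top along (255–375, 160–185), the mug at (205,150), the oil bottle at (473,158) and the key at (297,245). The scene view shows the wheel edge-on from behind at about (312,225). Next I'll measure the stand and the wheel's top from the depth.

```bash
cat > h.py <<'E'
import numpy as np, cv2
from bench import state, viewer, r
from scipy.spatial.transform import Rotation as R
def cloud(d,c):
    f=200/np.tan(np.radians(c["fovy"])/2); v,u=np.mgrid[:400,:640]
    p=np.stack([(u-c["cx"])*d/f,-(v-c["cy"])*d/f,-d],-1)
    T=np.array(c["pose"]); return p@T[:3,:3].T+T[:3,3]
def project(P,c):
    T=np.array(c["pose"]); f=200/np.tan(np.radians(c["fovy"])/2)
    q=(np.atleast_2d(P)-T[:3,3])@T[:3,:3]; return np.c_[c["cx"]-f*q[:,0]/q[:,2],c["cy"]+f*q[:,1]/q[:,2]]
def tool():
    s=state(); q=s["eef_rot"]; return np.array(s["eef_pos"]),R.from_quat([q[1],q[2],q[3],q[0]])
E
python3 - <<'E'
from h import *
im=cv2.imread("pics/top0.png"); d=np.load("pics/top0.npy"); c=viewer.camera_info("top"); P=cloud(d,c)
h=cv2.cvtColor(im,cv2.COLOR_BGR2HSV); g=(h[...,0]>45)&(h[...,0]<75)&(h[...,1]>150)
g[:, :250]=0; g[:,400:]=0
ps=P[g&(abs(P[...,2]-.018)<.012)]; rect=cv2.minAreaRect((ps[:,:2]*1000).astype(np.float32)); print(rect, np.median(ps[:,2]))
reg=np.zeros(d.shape,bool); reg[130:230,240:390]=1
m=reg&(P[...,2]>.22); w=P[m]; print(len(w),w.min(0),w.max(0))
u,s,vt=np.linalg.svd(w-w.mean(0)); print(w.mean(0),vt)
for z in (.26,.28,.29,.30,.31,.32,.33):
    k=w[(w[:,2]>z)&(w[:,2]<z+.01)]; print(z,len(k),k.mean(0) if len(k) else '')
m=(reg&(P[...,2]>.296)).astype(np.uint8); n,l,st,ce=cv2.connectedComponentsWithStats(m)
for i in range(1,n): print(st[i],ce[i],P[l==i].mean(0),P[l==i].max(0))
E
```

```text
((561.6510620117188, 34.27434539794922), (216.87364196777344, 197.9710235595703), 80.85883331298828) 0.018819411355877502
1570 [ 0.38058387 -0.10932782  0.22015967] [0.59442999 0.15691316 1.3790891 ]
[0.55319197 0.02949772 0.31859943] [[-0.15935503 -0.04367379  0.98625482]
 [ 0.1553353   0.98546746  0.06873737]
 [ 0.97492406 -0.16415384  0.15025511]]
0.26 197 [0.56797443 0.07302805 0.26543895]
0.28 477 [0.55990717 0.02413788 0.28598784]
0.29 143 [0.55970188 0.03328205 0.29198341]
0.3 43 [0.56521054 0.06900345 0.30573431]
0.31 79 [0.56330228 0.04418438 0.31525488]
0.32 10 [0.55908218 0.0109441  0.32152649]
0.33 0 
[290 131   1   1   1] [290. 131.] [ 0.38058387 -0.01602251  1.3790891 ] [ 0.38058387 -0.01602251  1.3790891 ]
[288 136   1   1   1] [288. 136.] [ 0.38058387 -0.01602251  1.3790891 ] [ 0.38058387 -0.01602251  1.3790891 ]
[329 136   1   1   1] [329. 136.] [ 0.38058387 -0.01602251  1.3790891 ] [ 0.38058387 -0.01602251  1.3790891 ]
[271 139   1   1   1] [271. 139.] [ 0.38058387 -0.01602251  1.3790891 ] [ 0.38058387 -0.01602251  1.3790891 ]
[304 141   1   1   1] [304. 141.] [ 0.3
[... 5662 characters left out ...]
 ] [ 0.38058387 -0.01602251  1.3790891 ]
[376 224   1   1   1] [376. 224.] [ 0.38058387 -0.01602251  1.3790891 ] [ 0.38058387 -0.01602251  1.3790891 ]
[305 226   1   1   1] [305. 226.] [ 0.38058387 -0.01602251  1.3790891 ] [ 0.38058387 -0.01602251  1.3790891 ]
[311 226   1   1   1] [311. 226.] [ 0.38058387 -0.01602251  1.3790891 ] [ 0.38058387 -0.01602251  1.3790891 ]
[387 226   1   1   1] [387. 226.] [ 0.38058387 -0.01602251  1.3790891 ] [ 0.38058387 -0.01602251  1.3790891 ]
[255 229   1   1   1] [255. 229.] [ 0.38058387 -0.01602251  1.3790891 ] [ 0.38058387 -0.01602251  1.3790891 ]
[279 229   1   1   1] [279. 229.] [ 0.38058387 -0.01602251  1.3790891 ] [ 0.38058387 -0.01602251  1.3790891 ]
```

The heads are near (0.569, 0.085) and (0.554, 0.012), with tops about 0.315–0.32 m up. The stand's yaw is about -0.16. I'll move above them and look with the wrist camera.

Request:
drive_tool([
  [[0.0374, -0.0306, -0.0151], [0, 0, 0], 1],
  [[0.0374, -0.0306, -0.0151], [0, 0, 0], 1],
  [[0.0374, -0.0306, -0.0151], [0, 0, 0], 1],
  [[0.0374, -0.0306, -0.0151], [0, 0, 0], 1],
  [[0.0374, -0.0306, -0.0151], [0, 0, 0], 1],
  [[0.0374, -0.0306, -0.0151], [0, 0, 0], 1],
  [[0.0374, -0.0306, -0.0151], [0, 0, 0], 1],
  [[0.0374, -0.0306, -0.0151], [0, 0, 0], 1],
  [[0.0374, -0.0306, -0.0151], [0, 0, 0], 1],
  [[0.0374, -0.0306, -0.0151], [0, 0, 0], 1],
  [[0.0374, -0.0306, -0.0151], [0, 0, 0], 1],
  [[0.0374, -0.0306, -0.0151], [0, 0, 0], 1],
  [[0.0374, -0.0306, -0.0151], [0, 0, 0], 1],
  [[0.0374, -0.0306, -0.0151], [0, 0, 0], 1],
])

```text
t: 1.85
eef_pos: [0.5316, 0.041, 0.4509]
eef_rot: [-0.0, 0.992, 0.128, -0.0]
wrist_force: [-0.1, 0.1, 0.4]
gripper_width: 0.0855
finger_force: 0.0
```

Request:
drive_tool([
  [[0, 0, 0], [0, 0, -0.18], 1],
  [[0, 0, 0], [0, 0, -0.18], 1],
  [[0, 0, 0], [0, 0, -0.18], 1],
  [[0, 0, 0], [0, 0, -0.18], 1],
  [[0, 0, 0], [0, 0, -0.18], 1],
  [[0, 0, 0], [0, 0, -0.18], 1],
  [[0, 0, 0], [0, 0, -0.18], 1],
  [[0, 0, 0], [0, 0, -0.18], 1],
  [[0, 0, 0], [0, 0, -0.18], 1],
  [[0, 0, 0], [0, 0, -0.18], 1],
  [[0, 0, 0], [0, 0, -0.18], 1],
  [[0, 0, 0], [0, 0, -0.18], 1],
  [[0, 0, 0], [0, 0, -0.18], 1],
  [[0, 0, 0], [0, 0, -0.18], 1],
  [[0, 0, 0], [0, 0, -0.18], 1],
  [[0, 0, 0], [0, 0, -0.18], 1],
])

```text
t: 3.85
eef_pos: [0.531, 0.0395, 0.4503]
eef_rot: [-0.0, -0.001, 1.0, 0.0]
wrist_force: [0.0, 0.1, 0.0]
gripper_width: 0.0853
finger_force: 0.0
```

```bash
python3 - <<'E'
from h import *
s=state(); print(s["t"],np.round(s["qpos"],3),np.round(s["eef_pos"],4),np.round(s["eef_rot"],3),np.round(s["wrist_force"],2),np.round(s["moment"],3))
c=viewer.camera_info("wrist"); im,d=viewer.grab_frame("wrist"); cv2.imwrite("pics/w1.png",im[:,:,::-1]); np.savez("pics/w1.npz",d=d,pose=c["pose"])
print(project([[.569,.085,.31],[.5545,.0116,.32]],c))
E
```

```text
3.85 [-0.146  0.295  0.985  0.     1.862 -1.718] [0.531  0.0395 0.4503] [-0.    -0.001  1.     0.   ] [0.01 0.11 0.03] [-0.041 -0.01   0.033]
[[364.80017384 225.20913024]
 [291.09193224 215.28751557]]
```

View pics/w1.png

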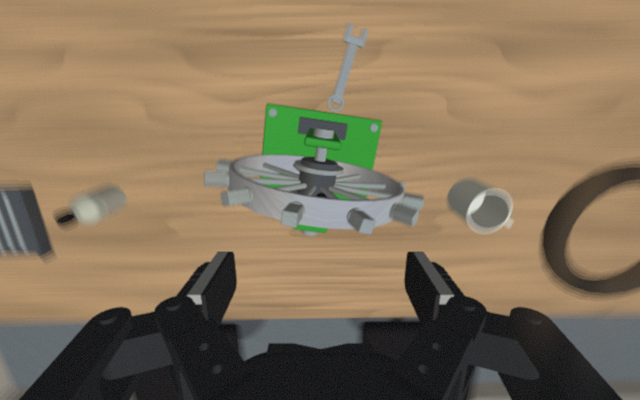

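The wrist view shows the wheel with its heads at about (216,178), (237,197), (292,213), (362,220) and (407,207). The right slack nipple is at (292,213) and the left one at (362,220), and the fingers are at the bottom. I'll fit the wheel's axis, yaw and phase from the depth.

```bash
python3 - <<'E'
from h import *
from scipy.optimize import least_squares
z=np.load("pics/w1.npz"); c=viewer.camera_info("wrist"); c["pose"]=z["pose"]; P=cloud(z["d"],c).reshape(-1,3)
im=cv2.imread("pics/w1.png"); hsv=cv2.cvtColor(im,cv2.COLOR_BGR2HSV).reshape(-1,3)
def loc(p,cx,cy,a):
    q=p[:,:2]-[cx,cy]; return np.c_[q@[np.cos(a),np.sin(a)],q@[-np.sin(a),np.cos(a)],p[:,2]-.165]
L=loc(P,.5617,.0343,-.16); rad=np.hypot(L[:,1],L[:,2])
m=(abs(L[:,0])<.03)&(rad>.134)&(rad<.165)&(L[:,2]>-.0)&(hsv[:,1]<60)
H=P[m]; A=np.degrees(np.arctan2(L[m,1],L[m,2])); print(np.histogram(A,bins=np.arange(-90,95,5)))
# heads refine: centre cy,yaw,cx from heads' points with clusters
from scipy.cluster.vq import kmeans2
for lo,hi in ((-70,-55),(-48,-28),(-18,2),(10,32),(40,62)):
    k=(A>lo)&(A<hi)
    if k.sum()>5: print(lo,k.sum(),A[k].min(),A[k].max(),np.median(A[k]),L[m][k].mean(0),rad[m][k].max(),H[k].mean(0))
# rim outer surface
o=(abs(L[:,0])<.03)&(rad>.118)&(rad<.130)&(L[:,2]>.03); print("rim x'",np.percentile(L[o,0],[1,50,99]),np.percentile(rad[o],[5,50,95]))
E
```

```text
(array([  0,   0,   0,   5, 248,   1,   0,   0,   0,  35, 297,   0,   0,
         0,   0, 143, 237,   0,   0,   0,   0, 250, 143,   0,   0,   0,
         0, 241,  79,   0,   0,   0,   0, 171,  31,   0]), array([-90, -85, -80, -75, -70, -65, -60, -55, -50, -45, -40, -35, -30,
       -25, -20, -15, -10,  -5,   0,   5,  10,  15,  20,  25,  30,  35,
        40,  45,  50,  55,  60,  65,  70,  75,  80,  85,  90]))
-70 249 -69.67283283805169 -64.93669936119898 -67.2029118815953 [-1.30835486e-04 -1.33320806e-01  5.58147831e-02] 0.15507694672615682 [ 0.5403304  -0.09729709  0.22081478]
-48 332 -42.46990259925618 -35.35645063129022 -37.22702898815096 [-0.00091851 -0.08999605  0.11663185] 0.15575725830542694 [ 0.54645521 -0.05440022  0.28163185]
-18 380 -12.687601288435427 -6.314150465614162 -9.18182757262599 [-0.0014742  -0.02407212  0.14806917] 0.15577714575594268 [0.5564095  0.01077021 0.31306917]
10 393 16.785787731536377 23.790735946122833 18.71938357011849 [-0.00131225  0.04919391  0.14001533] 0.15548767990075865 [0.568242   0.08307463 0.30501533]
40 320 46.028431334569966 53.56081121148785 48.52127093892484 [-0.00159104  0.10945056  0.09578298] 0.1545086144248926 [0.57756675 0.14260606 0.26078298]
rim x' [-0.01632158 -0.00434874  0.01680066] [0.12171189 0.12350564 0.12673968]
```

Request:
drive_tool([
  [[-0.0137, 0.0203, 0.034], [0, 0, 0], 1],
  [[-0.0137, 0.0203, 0.034], [0, 0, 0], 1],
  [[-0.0136, 0.0204, 0.034], [0, 0, 0], 1],
  [[0, 0, 0], [0.174, 0.028, 0], 1],
  [[0, 0, 0], [0.174, 0.028, 0], 1],
  [[0, 0, 0], [0, 0, 0], 1],
  [[0, 0, 0], [0, 0, 0], 1],
])

```text
t: 4.78
eef_pos: [0.5723, 0.1001, 0.3487]
eef_rot: [-0.028, 0.003, 0.985, -0.172]
wrist_force: [-0.0, -0.5, 0.8]
gripper_width: 0.0851
finger_force: 0.0
```

```bash
python3 - <<'E'
from h import *
s=state(); print(s["t"],np.round(s["qpos"],3),np.round(s["eef_pos"],4),np.round(s["wrist_force"],2),np.round(s["moment"],3)); print(np.round(tool()[1].as_matrix(),3))
c=viewer.camera_info("wrist"); im,d=viewer.grab_frame("wrist"); cv2.imwrite("pics/w2.png",im[:,:,::-1]); np.savez("pics/w2.npz",d=d,pose=c["pose"])
print(project([[.570,.087,.3105],[.5545,.0116,.32]],c))
E
```

```text
4.775 [ 0.113  0.483  1.012 -0.341  1.736 -1.493] [0.5723 0.1001 0.3487] [-0.04 -0.55  0.82] [ 0.158 -0.035 -0.013]
[[-0.998 -0.004 -0.056]
 [ 0.016  0.941 -0.338]
 [ 0.054 -0.339 -0.939]]
[[320.41667219 231.00480567]
 [213.14639441 200.90518804]]
```

View pics/w2.png

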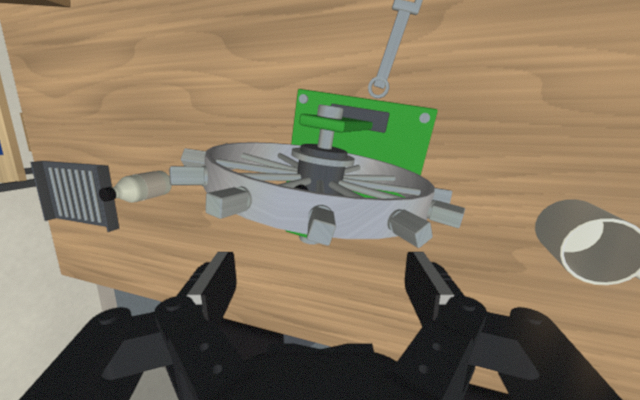

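The left nipple now stands at about (320,225), with its top face at about (320,238). I'll measure the top face from the depth and check it on an enlarged crop.

```bash
cat >> h.py <<'E'
def head(d,c,n,y,top,rad=.022):
    "fit head: points near top along axis n; y: tangential in-plane dir (approx); returns"
    n=n/np.linalg.norm(n); ex=np.cross(y,n); ex/=np.linalg.norm(ex); ey=np.cross(n,ex)
    P=cloud(d,c).reshape(-1,3)-top; u,v,h=P@ex,P@ey,P@n
    m=(np.hypot(u,v)<rad)&(h>-.02)&(h<.01); hs=h[m]; t=np.percentile(hs[hs>-.012],80)
    k=m&(abs(h-t)<.003); return u,v,h,k,m,t,ex,ey,n
E
python3 - <<'E'
from h import *
z=np.load("pics/w2.npz"); c=viewer.camera_info("wrist"); c["pose"]=z["pose"]
a=-.16; y=np.array([-np.sin(a),np.cos(a),0]); hub=np.array([.5617,.0343,.165]); th=np.radians(20.2)
n=np.sin(th)*y+np.cos(th)*np.array([0,0,1]); top=hub+.155*n
u,v,h,k,m,t,ex,ey,n=head(z["d"],c,n,y,top)
print(np.histogram(h[m],bins=np.arange(-.02,.011,.001)),t,k.sum())
q=np.c_[u,v][k].astype(np.float32)*1000; print(cv2.minAreaRect(q), np.median(q,0), np.std(h[k]))
A=np.c_[q,np.ones(len(q))]; print("plane",np.linalg.lstsq(A,h[k]*1000,rcond=None)[0])
im=cv2.imread("pics/w2.png"); crop=im[190:270,180:440]; cv2.imwrite("pics/w2c.png",cv2.resize(crop,None,fx=3,fy=3,interpolation=cv2.INTER_CUBIC))
E
```

```text
(array([ 11,   9,  19,  12,  14,  13,  15,  15,   9,  16,  15,  15,  18,
        11,  16,  16,  19,  86, 293, 149,   9,   0,   0,   0,   0,   0,
         0,   0,   0,   0]), array([-2.00000000e-02, -1.90000000e-02, -1.80000000e-02, -1.70000000e-02,
       -1.60000000e-02, -1.50000000e-02, -1.40000000e-02, -1.30000000e-02,
       -1.20000000e-02, -1.10000000e-02, -1.00000000e-02, -9.00000000e-03,
       -8.00000000e-03, -7.00000000e-03, -6.00000000e-03, -5.00000000e-03,
       -4.00000000e-03, -3.00000000e-03, -2.00000000e-03, -1.00000000e-03,
        1.73472348e-17,  1.00000000e-03,  2.00000000e-03,  3.00000000e-03,
        4.00000000e-03,  5.00000000e-03,  6.00000000e-03,  7.00000000e-03,
        8.00000000e-03,  9.00000000e-03,  1.00000000e-02])) -0.0009183967952702942 553
((0.7927489280700684, 0.7528285980224609), (16.03948974609375, 16.031566619873047), 81.62025451660156) [0.18073176 0.59584504] 0.00072705386342047
plane [ 3.02424221e-02  3.82541105e-04 -1.42730442e+00]
```

View pics/w2c.png

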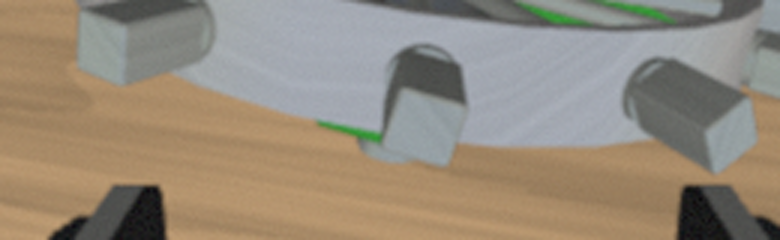

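The crop shows nipple 1's square top face cleanly at about (427,125). The depth fit gives 16.04 mm across with a centre offset of (0.8, 0.75) mm and flats at 81.6°. Next I'll work out the approach in tool axes.

```bash
cat >> h.py <<'E'
a=-.16; YW=np.array([-np.sin(a),np.cos(a),0]); HUB=np.array([.5617,.0343,.165])
def frame(deg):
    th=np.radians(deg); n=np.sin(th)*YW+np.cos(th)*np.array([0,0,1]); return n,HUB+.155*n
def report(deg,off,flat,depth=.0175):
    n,top=frame(deg); ex=np.cross(YW,n); ex/=np.linalg.norm(ex); ey=np.cross(n,ex)
    p,Rt=tool(); M=Rt.as_matrix(); tgt=top+off[0]*ex+off[1]*ey+off[2]*n
    print("shift to top centre, tool axes mm",np.round((tgt-p)@M*1000,2),"TCP depth wanted: +%.1f mm"%(depth*1000))
    print("tilt err (rotvec tool xy)",np.round(np.cross([0,0,1],-n@M),4))
    ang=np.degrees(np.arctan2(M[:,1]@ey,M[:,1]@ex)); e=(ang-flat+45)%90-45; print("tool y ang",ang,"turn about tool z (rad)",np.radians(e))
    print("q",np.round(state()["qpos"],3),"t",state()["t"])
E
python3 -c "
from h import *
report(20.2,(.00079,.00075,-.0014),81.6)"
```

```text
shift to top centre, tool axes mm [-1.14  1.87 41.94] TCP depth wanted: +17.5 mm
tilt err (rotvec tool xy) [ 0.0025 -0.0011  0.    ]
tool y ang 98.78991656121299 turn about tool z (rad) 0.30002064213626817
q [ 0.113  0.483  1.012 -0.341  1.736 -1.493] t 4.825
```

Request:
drive_tool([
  [[-0.0011, 0.0019, 0], [0.0025, -0.001, 0.15], 0.45],
  [[0, 0, 0], [0, 0, 0.15], 0.45],
  [[0, 0, 0.015], [0, 0, 0], 0.45],
  [[0, 0, 0.015], [0, 0, 0], 0.45],
  [[0, 0, 0.01], [0, 0, 0], 0.45],
  [[0, 0, 0.01], [0, 0, 0], 0.45],
  [[0, 0, 0.0094], [0, 0, 0], 0.45],
  [[0, 0, 0], [0, 0, 0], 0.45],
  [[0, 0, 0], [0, 0, 0], 0.45],
])

```text
t: 5.95
eef_pos: [0.5701, 0.0819, 0.2927]
eef_rot: [-0.001, 0.149, 0.973, -0.176]
wrist_force: [0.2, 0.2, -0.0]
gripper_width: 0.0383
finger_force: 0.0
```

```bash
python3 - <<'E'
from h import *
report(20.2,(.00079,.00075,-.0014),81.6); s=state(); print(s["moment"],s["wrist_force"],s["gripper_width"])
im,d=viewer.grab_frame("wrist"); cv2.imwrite("pics/w3.png",cv2.resize(im[150:400,160:480,::-1],None,fx=2,fy=2))
E
```

```text
shift to top centre, tool axes mm [ -0.11  -0.52 -17.11] TCP depth wanted: +17.5 mm
tilt err (rotvec tool xy) [-0.002   0.0006  0.    ]
tool y ang 81.71063390557222 turn about tool z (rad) 0.0019309259165758927
q [ 0.085  0.478  1.162 -0.344  1.59  -1.172] t 5.95
[ 0.11476707 -0.01850846 -0.01022478] [ 0.2318073   0.16153912 -0.01704797] 0.03826628877237417
```

View pics/w3.png

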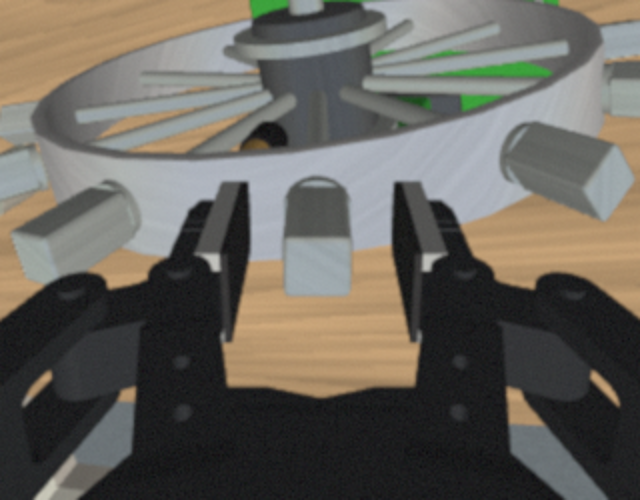

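The head sits upright at about (318,245), centred between the pads (inner edges at 247 and 393) and square to them. Closing now.

Request:
drive_tool([
  [[0, -0.0005, 0], [0, 0, 0], 0.25],
  [[0, 0, 0], [0, 0, 0], 0.25],
  [[0, 0, 0], [0, 0, 0], 0.2],
  [[0, 0, 0], [0, 0, 0], 0.15],
  [[0, 0, 0], [0, 0, 0], 0.1],
  [[0, 0, 0], [0, 0, 0], 0.0],
  [[0, 0, 0], [0, 0, 0], 0.0],
  [[0, 0, 0], [0, 0, 0], 0.0],
])

```text
t: 7.0
eef_pos: [0.5698, 0.081, 0.2929]
eef_rot: [-0.001, 0.149, 0.973, -0.177]
wrist_force: [-2.8, -2.8, 5.3]
gripper_width: 0.0145
finger_force: 59.3
```

```bash
cat > s.py <<'E'
from h import *
import sys
deg=float(sys.argv[1]); s=state(); n,_=frame(deg); M=tool()[1].as_matrix()
ex=np.cross(YW,n); ex/=np.linalg.norm(ex); ey=np.cross(n,ex); y=M[:,1]
print("t %.2f q6 %.4f ang %.4f w %.4f ff %.1f"%(s["t"],s["qpos"][5],np.arctan2(y@ey,y@ex),s["gripper_width"],s["finger_force"]),"F tool",np.round(s["wrist_force"]@M,1),"M tool",np.round(s["moment"]@M,3),"tau6 %.3f"%s["joint_torque"][5])
E
python3 s.py 20.2
```

```text
t 7.00 q6 -1.1729 ang 1.4259 w 0.0145 ff 59.3 F tool [ 1.6 -5.2 -3.8] M tool [0.861 0.27  0.009] tau6 -0.010
```

Gripped at 59 N with only about 5 N sideways. I'll wind in small steps and watch the moment about the axis.

Request:
drive_tool([
  [[0, 0, 0], [0, 0, 0.08], 0],
  [[0, 0, 0], [0, 0, 0.08], 0],
  [[0, 0, 0], [0, 0, 0], 0],
])

```text
t: 7.38
eef_pos: [0.5699, 0.0812, 0.2928]
eef_rot: [0.013, 0.227, 0.958, -0.176]
wrist_force: [-0.4, -1.1, 5.4]
gripper_width: 0.015
finger_force: 59.4
```

```bash
python3 s.py 20.2
```

```text
t 7.38 q6 -1.0125 ang 1.2656 w 0.0150 ff 59.4 F tool [-0.6 -2.9 -4.7] M tool [0.723 0.155 0.003] tau6 0.338
```

Request:
drive_tool([
  [[0, 0, 0], [0, 0, 0.08], 0],
  [[0, 0, 0], [0, 0, 0], 0],
])

```text
t: 7.62
eef_pos: [0.5699, 0.0812, 0.2928]
eef_rot: [0.02, 0.265, 0.948, -0.175]
wrist_force: [-1.9, -2.5, 5.2]
gripper_width: 0.0149
finger_force: 59.4
```

```bash
python3 s.py 20.2
```

```text
t 7.62 q6 -0.9329 ang 1.1861 w 0.0149 ff 59.4 F tool [-0.3 -4.6 -3.9] M tool [ 0.614  0.071 -0.014] tau6 0.327
```

Request:
drive_tool([
  [[0, 0, 0], [0, 0, 0.08], 0],
  [[0, 0, 0], [0, 0, 0], 0],
])

```text
t: 7.88
eef_pos: [0.57, 0.0813, 0.2928]
eef_rot: [0.027, 0.302, 0.937, -0.174]
wrist_force: [-2.0, -1.9, 5.6]
gripper_width: 0.0149
finger_force: 59.4
```

```bash
python3 s.py 20.2
```

```text
t 7.88 q6 -0.8537 ang 1.1070 w 0.0149 ff 59.4 F tool [-0.3 -4.3 -4.5] M tool [ 0.561 -0.064 -0.005] tau6 0.347
```

Request:
drive_tool([
  [[0, 0, 0], [0, 0, 0.08], 0],
  [[0, 0, 0], [0, 0, 0], 0],
])

```text
t: 8.12
eef_pos: [0.57, 0.0814, 0.2927]
eef_rot: [0.034, 0.339, 0.924, -0.173]
wrist_force: [-0.7, -1.4, 5.0]
gripper_width: 0.015
finger_force: 59.4
```

```bash
python3 s.py 20.2
```

```text
t 8.12 q6 -0.7743 ang 1.0276 w 0.0150 ff 59.4 F tool [-1.2 -3.  -4.2] M tool [ 0.432 -0.121  0.   ] tau6 0.334
```

Request:
drive_tool([
  [[0, 0, 0], [0, 0, 0.08], 0],
  [[0, 0, 0], [0, 0, 0], 0],
])

```text
t: 8.38
eef_pos: [0.5701, 0.0815, 0.2927]
eef_rot: [0.041, 0.375, 0.91, -0.172]
wrist_force: [-0.4, -0.9, 4.9]
gripper_width: 0.0146
finger_force: 59.4
```

```bash
python3 s.py 20.2
```

```text
t 8.38 q6 -0.6950 ang 0.9484 w 0.0146 ff 59.4 F tool [-1.3 -2.2 -4.3] M tool [ 0.329 -0.144  0.011] tau6 0.350
```

Request:
drive_tool([
  [[0, 0, 0], [0, 0, 0.08], 0],
  [[0, 0, 0], [0, 0, 0], 0],
])

```text
t: 8.62
eef_pos: [0.5702, 0.0815, 0.2927]
eef_rot: [0.048, 0.411, 0.894, -0.17]
wrist_force: [1.0, -0.7, 4.9]
gripper_width: 0.015
finger_force: 59.4
```

```bash
python3 s.py 20.2
```

```text
t 8.62 q6 -0.6156 ang 0.8690 w 0.0150 ff 59.4 F tool [-2.2 -1.  -4.4] M tool [ 0.07  -0.157  0.104] tau6 0.352
```

Request:
drive_tool([
  [[0, 0, 0], [0, 0, 0.08], 0],
  [[0, 0, 0], [0, 0, 0], 0],
])

```text
t: 8.88
eef_pos: [0.5702, 0.0815, 0.2927]
eef_rot: [0.054, 0.446, 0.877, -0.168]
wrist_force: [2.0, -0.3, 4.4]
gripper_width: 0.0146
finger_force: 59.4
```

```bash
python3 s.py 20.2
```

```text
t 8.88 q6 -0.5362 ang 0.7896 w 0.0146 ff 59.4 F tool [-2.6  0.4 -4.2] M tool [-0.114 -0.203 -0.023] tau6 0.348
```

Request:
drive_tool([
  [[0, 0, 0], [0, 0, 0.08], 0],
  [[0, 0, 0], [0, 0, 0], 0],
])

```text
t: 9.12
eef_pos: [0.5703, 0.0816, 0.2926]
eef_rot: [0.061, 0.481, 0.859, -0.165]
wrist_force: [4.2, 1.7, 5.2]
gripper_width: 0.0146
finger_force: 59.5
```

```bash
python3 s.py 20.2
```

```text
t 9.12 q6 -0.4565 ang 0.7099 w 0.0146 ff 59.5 F tool [-2.2  3.2 -5.7] M tool [-0.448 -0.262 -0.023] tau6 0.356
```

Request:
drive_tool([
  [[0, 0, 0], [0, 0, 0.08], 0],
  [[0, 0, 0], [0, 0, 0], 0],
])

```text
t: 9.38
eef_pos: [0.5704, 0.0816, 0.2926]
eef_rot: [0.068, 0.515, 0.839, -0.163]
wrist_force: [4.8, 2.5, 4.2]
gripper_width: 0.0147
finger_force: 59.5
```

```bash
python3 s.py 20.2
```

```text
t 9.38 q6 -0.3767 ang 0.6301 w 0.0147 ff 59.5 F tool [-1.3  4.4 -5.1] M tool [-0.779 -0.217 -0.021] tau6 0.338
```

Request:
drive_tool([
  [[0, 0, 0], [0, 0, 0.08], 0],
  [[0, 0, 0], [0, 0, 0], 0],
])

```text
t: 9.62
eef_pos: [0.5704, 0.0816, 0.2926]
eef_rot: [0.074, 0.548, 0.818, -0.16]
wrist_force: [5.0, 3.2, 5.1]
gripper_width: 0.0147
finger_force: 59.6
```

```bash
python3 s.py 20.2
```

```text
t 9.62 q6 -0.2966 ang 0.5501 w 0.0147 ff 59.6 F tool [-0.6  4.8 -6.1] M tool [-0.906 -0.103  0.01 ] tau6 0.325
```

Request:
drive_tool([
  [[0, 0, 0], [0, 0, 0.08], 0],
  [[0, 0, 0], [0, 0, 0], 0],
])

```text
t: 9.88
eef_pos: [0.5705, 0.0817, 0.2926]
eef_rot: [0.081, 0.58, 0.795, -0.156]
wrist_force: [5.6, 3.0, 4.3]
gripper_width: 0.0152
finger_force: 59.6
```

```bash
python3 s.py 20.2
```

```text
t 9.88 q6 -0.2168 ang 0.4703 w 0.0152 ff 59.6 F tool [-0.4  5.5 -5.3] M tool [-1.012 -0.079 -0.08 ] tau6 0.400
```

Request:
drive_tool([
  [[0, 0, 0], [0, 0, 0.08], 0],
  [[0, 0, 0], [0, 0, 0], 0],
])

```text
t: 10.12
eef_pos: [0.5706, 0.0817, 0.2926]
eef_rot: [0.087, 0.611, 0.772, -0.153]
wrist_force: [7.4, 2.1, 4.3]
gripper_width: 0.0146
finger_force: 59.6
```

```bash
python3 s.py 20.2
```

```text
t 10.12 q6 -0.1371 ang 0.3906 w 0.0146 ff 59.6 F tool [-1.2  7.  -5.1] M tool [-1.183  0.044 -0.264] tau6 0.571
```

Request:
drive_tool([
  [[0, 0, 0], [0, 0, 0.08], 0],
  [[0, 0, 0], [0, 0, 0], 0],
])

```text
t: 10.38
eef_pos: [0.5707, 0.0817, 0.2926]
eef_rot: [0.093, 0.642, 0.747, -0.149]
wrist_force: [6.4, 1.8, 4.9]
gripper_width: 0.0149
finger_force: 59.6
```

```bash
python3 s.py 20.2
```

```text
t 10.38 q6 -0.0571 ang 0.3105 w 0.0149 ff 59.6 F tool [-1.   6.1 -5.5] M tool [-1.26   0.099 -0.249] tau6 0.582
```

The bite shows clearly: tau6 steps from 0.34 to 0.57 and Mz from 0 to -0.26. It begins at q6 ≈ -0.22, where it is just starting to load up. One quarter turn past that is q6 ≈ 1.37, so there is 1.43 rad left.

Request:
drive_tool([
  [[0, 0.0005, 0], [0, 0, 0.1], 0],
  [[0, 0, 0], [0, 0, 0.1], 0],
  [[0, 0, 0], [0, 0, 0.1], 0],
  [[0, 0, 0], [0, 0, 0.1], 0],
  [[0, 0, 0], [0, 0, 0.1], 0],
  [[0, 0, 0], [0, 0, 0.1], 0],
  [[0, 0, 0], [0, 0, 0.1], 0],
  [[0, 0, 0], [0, 0, 0], 0],
])

```text
t: 11.38
eef_pos: [0.5715, 0.0815, 0.2926]
eef_rot: [0.139, 0.859, 0.481, -0.108]
wrist_force: [9.4, 0.9, 4.3]
gripper_width: 0.0151
finger_force: 59.5
```

```bash
python3 s.py 20.2
```

```text
t 11.38 q6 0.6430 ang -0.3900 w 0.0151 ff 59.5 F tool [ 4.2  8.2 -4.8] M tool [-1.39  0.92 -0.3 ] tau6 0.668
```

Request:
drive_tool([
  [[0.0003, 0.0006, 0], [0, 0, 0.1], 0],
  [[0, 0, 0], [0, 0, 0.1], 0],
  [[0, 0, 0], [0, 0, 0.1], 0],
  [[0, 0, 0], [0, 0, 0.1], 0],
  [[0, 0, 0], [0, 0, 0.1], 0],
  [[0, 0, 0], [0, 0, 0.1], 0],
  [[0, 0, 0], [0, 0, 0.1], 0],
  [[0, 0, 0], [0, 0, 0.03], 0],
  [[0, 0, 0], [0, 0, 0], 0],
])

```text
t: 12.5
eef_pos: [0.572, 0.0809, 0.2928]
eef_rot: [0.169, 0.974, 0.143, -0.052]
wrist_force: [7.9, -1.2, 4.8]
gripper_width: 0.0152
finger_force: 59.5
```

```bash
python3 s.py 20.2
```

```text
t 12.50 q6 1.3718 ang -1.1196 w 0.0152 ff 59.5 F tool [ 6.5  4.9 -4.5] M tool [-0.96   1.091 -0.289] tau6 0.408
```

Request:
drive_tool([
  [[0, 0, 0], [0, 0, 0], 0.45],
  [[0, 0, 0], [0, 0, 0], 0.45],
  [[0, 0, 0], [0, 0, 0], 0.45],
  [[0, 0, -0.015], [0, 0, 0], 0.45],
  [[0, 0, -0.02], [0, 0, 0], 0.45],
  [[0, 0, -0.025], [0, 0, 0], 0.45],
  [[0, 0, 0], [0, 0, 0], 0.45],
  [[0, 0, 0], [0, 0, 0], 0.45],
])

```text
t: 13.5
eef_pos: [0.5742, 0.1018, 0.3479]
eef_rot: [0.168, 0.974, 0.141, -0.053]
wrist_force: [0.1, -0.7, 0.1]
gripper_width: 0.0384
finger_force: 0.0
```

```bash
cat > m.py <<'E'
from h import *
import sys
def meas(deg,d,c,o=(0,0)):
    n,top=frame(deg); ex0=np.cross(YW,n); ey0=np.cross(n,ex0); top=top+o[0]*ex0+o[1]*ey0
    u,v,h,k,m,t,ex,ey,n=head(d,c,n,YW,top,.018)
    q=np.c_[u,v][k].astype(np.float32)*1000; print(deg,"rect",cv2.minAreaRect(q),"h",t*1000,len(q))
if __name__=="__main__":
    c=viewer.camera_info("wrist"); im,d=viewer.grab_frame("wrist"); cv2.imwrite("pics/m_%s.png"%sys.argv[1],im[:,:,::-1])
    for g in sys.argv[2:]: meas(float(g),d,c)
E
python3 s.py 20.2; python3 m.py a 20.2 -9.8
```

```text
t 13.50 q6 1.3585 ang -1.1232 w 0.0384 ff 0.0 F tool [-0.1  0.7  0.1] M tool [0.166 0.089 0.022] tau6 -0.005
20.2 rect ((2.1233274936676025, 0.5580005645751953), (16.468156814575195, 15.883932113647461), 27.18950080871582) h -0.9271448975382314 557
-9.8 rect ((2.2881007194519043, 0.5291051864624023), (17.387414932250977, 15.971925735473633), 89.26322174072266) h -0.826750084083248 301
```

Nipple 1's flats now read -62.8°, about 90° past the bite. Now for nipple 2: I'll raise, unwind the wrist and re-aim.

Request:
drive_tool([
  [[0, 0, -0.03], [0, 0, -0.179], 0.45],
  [[0, 0, 0], [0, 0, -0.179], 0.45],
  [[0, 0, 0], [0, 0, -0.179], 0.45],
  [[0, 0, 0], [0, 0, -0.179], 0.45],
  [[0, 0, 0], [0, 0, -0.179], 0.45],
  [[0, 0, 0], [0, 0, -0.179], 0.45],
  [[0, 0, 0], [0, 0, -0.179], 0.45],
  [[0, 0, 0], [0, 0, -0.179], 0.45],
  [[0, 0, 0], [0, 0, -0.179], 0.45],
  [[0, 0, 0], [0, 0, -0.179], 0.45],
  [[0, 0, 0], [0, 0, -0.179], 0.45],
  [[0, 0, 0], [0, 0, -0.179], 0.45],
  [[0, 0, 0], [0, 0, -0.179], 0.45],
  [[0, 0, 0], [0, 0, -0.179], 0.45],
  [[0, 0, 0], [0, 0, -0.179], 0.45],
  [[0, 0, 0], [0, 0, 0], 0.45],
])

```text
t: 15.55
eef_pos: [0.5759, 0.1119, 0.3761]
eef_rot: [-0.014, 0.084, 0.981, -0.176]
wrist_force: [0.8, -0.3, -0.2]
gripper_width: 0.0384
finger_force: 0.0
```

```bash
python3 -c "
from h import *
report(-9.8,(.0015,.0005,-.0012),-.7)"
```

```text
shift to top centre, tool axes mm [ -0.8  -77.37  92.14] TCP depth wanted: +17.5 mm
tilt err (rotvec tool xy) [-0.5023  0.0041  0.    ]
tool y ang 89.27466794473773 turn about tool z (rad) -0.0004421277706234882
q [ 0.134  0.505  0.912 -0.35   1.818 -1.336] t 15.55
```

Request:
drive_tool([
  [[-0.0004, -0.049, 0.014], [0, 0, 0], 0.45],
  [[-0.0004, -0.0485, 0.0436], [-0.175, 0.0014, 0], 0.45],
  [[0, 0, 0], [-0.175, 0.0014, 0], 0.45],
  [[0, 0, 0], [-0.175, 0.0014, 0], 0.45],
  [[0, 0, 0], [0, 0, 0], 0.45],
  [[0, 0, 0], [0, 0, 0], 0.45],
])

```text
t: 16.3
eef_pos: [0.5585, 0.0049, 0.3575]
eef_rot: [0.006, 0.085, 0.993, 0.084]
wrist_force: [0.1, 0.8, 0.5]
gripper_width: 0.0386
finger_force: 0.0
```

```bash
python3 -c "
from h import *
report(-9.8,(.0015,.0005,-.0012),-.7)"; python3 m.py b -9.8
```

```text
shift to top centre, tool axes mm [-2.000e-02 -3.020e+00  4.092e+01] TCP depth wanted: +17.5 mm
tilt err (rotvec tool xy) [-0.0034  0.0001  0.    ]
tool y ang 89.36586375353215 turn about tool z (rad) 0.0011495393568579193
q [-0.277  0.328  1.183  0.167  1.649 -1.665] t 16.3
-9.8 rect ((0.8928098678588867, 0.0921030044555664), (15.653258323669434, 16.146730422973633), 89.79486083984375) h -0.6256619894867949 555
```

Request:
drive_tool([
  [[0.0001, -0.0034, 0], [-0.0034, 0, -0.008], 0.45],
  [[0, 0, 0.015], [0, 0, 0], 0.45],
  [[0, 0, 0.015], [0, 0, 0], 0.45],
  [[0, 0, 0.01], [0, 0, 0], 0.45],
  [[0, 0, 0.01], [0, 0, 0], 0.45],
  [[0, 0, 0.0082], [0, 0, 0], 0.45],
  [[0, 0, 0], [0, 0, 0], 0.45],
  [[0, 0, 0], [0, 0, 0], 0.45],
])

```text
t: 17.35
eef_pos: [0.5596, 0.0112, 0.3001]
eef_rot: [0.007, 0.08, 0.993, 0.086]
wrist_force: [0.2, 0.6, 0.3]
gripper_width: 0.0382
finger_force: 0.0
```

```bash
python3 - <<'E'
from h import *
report(-9.8,(.0014,.0001,-.0010),-.2); s=state(); print(s["wrist_force"])
im,d=viewer.grab_frame("wrist"); cv2.imwrite("pics/w4.png",cv2.resize(im[150:400,160:480,::-1],None,fx=2,fy=2))
E
```

```text
shift to top centre, tool axes mm [  0.22  -0.11 -16.9 ] TCP depth wanted: +17.5 mm
tilt err (rotvec tool xy) [ 0.0025  0.0012 -0.    ]
tool y ang 89.91962942264313 turn about tool z (rad) 0.002087927307382461
q [-0.268  0.344  1.307  0.173  1.509 -1.689] t 17.35
[0.21058039 0.58431774 0.34895312]
```

View pics/w4.png

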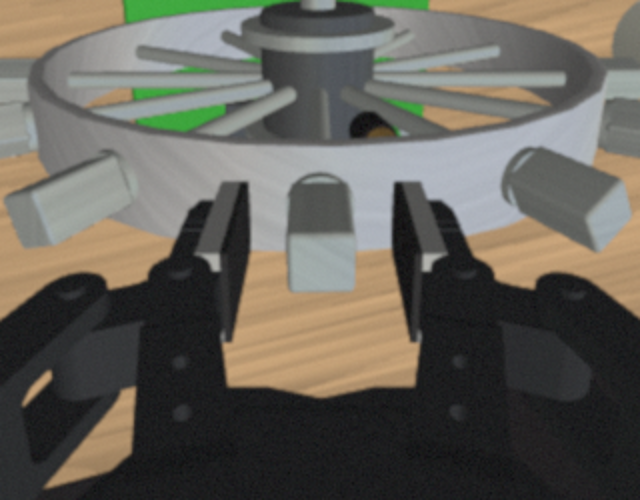

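Nipple 2 is centred at about (321,240) between the pads (247 and 393), with the valve at (372,128) on its +y side as it should be. Closing and winding.

Request:
drive_tool([
  [[0, 0, 0], [0, 0, 0], 0.25],
  [[0, 0, 0], [0, 0, 0], 0.25],
  [[0, 0, 0], [0, 0, 0], 0.2],
  [[0, 0, 0], [0, 0, 0], 0.15],
  [[0, 0, 0], [0, 0, 0], 0.1],
  [[0, 0, 0], [0, 0, 0], 0.0],
  [[0, 0, 0], [0, 0, 0], 0.0],
  [[0, 0, 0], [0, 0, 0], 0.0],
])

```text
t: 18.4
eef_pos: [0.5595, 0.0112, 0.2999]
eef_rot: [0.007, 0.08, 0.993, 0.086]
wrist_force: [-1.0, -2.2, 4.4]
gripper_width: 0.0147
finger_force: 58.9
```

```bash
python3 s.py -9.8
```

```text
t 18.40 q6 -1.6892 ang 1.5693 w 0.0147 ff 58.9 F tool [ 0.6 -1.5 -4.8] M tool [0.561 0.241 0.008] tau6 -0.012
```

Request:
drive_tool([
  [[0, 0, 0], [0, 0, 0.08], 0],
  [[0, 0, 0], [0, 0, 0.08], 0],
  [[0, 0, 0], [0, 0, 0], 0],
])

```text
t: 18.77
eef_pos: [0.5596, 0.0112, 0.2999]
eef_rot: [0.0, 0.159, 0.983, 0.087]
wrist_force: [-0.8, -2.7, 4.4]
gripper_width: 0.0146
finger_force: 59.2
```

```bash
python3 s.py -9.8
```

```text
t 18.77 q6 -1.5299 ang 1.4101 w 0.0146 ff 59.2 F tool [ 0.1 -2.1 -4.8] M tool [ 0.566  0.16  -0.024] tau6 0.434
```

Request:
drive_tool([
  [[0, 0, 0], [0, 0, 0.08], 0],
  [[0, 0, 0], [0, 0, 0], 0],
])

```text
t: 19.02
eef_pos: [0.5596, 0.0112, 0.3]
eef_rot: [-0.003, 0.198, 0.976, 0.087]
wrist_force: [-1.8, -2.3, 5.3]
gripper_width: 0.015
finger_force: 59.3
```

```bash
python3 s.py -9.8
```

```text
t 19.02 q6 -1.4511 ang 1.3313 w 0.0150 ff 59.3 F tool [ 1.  -1.8 -5.7] M tool [0.541 0.118 0.033] tau6 0.408
```

Request:
drive_tool([
  [[0, 0, 0], [0, 0, 0.08], 0],
  [[0, 0, 0], [0, 0, 0], 0],
])

```text
t: 19.27
eef_pos: [0.5596, 0.0112, 0.3]
eef_rot: [-0.006, 0.237, 0.968, 0.086]
wrist_force: [-1.4, -2.2, 5.3]
gripper_width: 0.0152
finger_force: 59.3
```

```bash
python3 s.py -9.8
```

```text
t 19.27 q6 -1.3712 ang 1.2514 w 0.0152 ff 59.3 F tool [ 0.5 -1.7 -5.7] M tool [0.572 0.062 0.028] tau6 0.316
```

Request:
drive_tool([
  [[0, 0, 0], [0, 0, 0.08], 0],
  [[0, 0, 0], [0, 0, 0], 0],
])

```text
t: 19.52
eef_pos: [0.5596, 0.0113, 0.3]
eef_rot: [-0.01, 0.275, 0.958, 0.086]
wrist_force: [-1.9, -1.7, 4.3]
gripper_width: 0.0145
finger_force: 59.3
```

```bash
python3 s.py -9.8
```

```text
t 19.52 q6 -1.2912 ang 1.1715 w 0.0145 ff 59.3 F tool [ 1.  -1.7 -4.6] M tool [ 0.587 -0.042  0.069] tau6 0.316
```

Request:
drive_tool([
  [[0, 0, 0], [0, 0, 0.08], 0],
  [[0, 0, 0], [0, 0, 0], 0],
])

```text
t: 19.77
eef_pos: [0.5596, 0.0113, 0.3]
eef_rot: [-0.013, 0.313, 0.946, 0.086]
wrist_force: [-1.1, -2.5, 5.1]
gripper_width: 0.015
finger_force: 59.3
```

```bash
python3 s.py -9.8
```

```text
t 19.77 q6 -1.2112 ang 1.0915 w 0.0150 ff 59.3 F tool [-0.2 -1.8 -5.5] M tool [ 0.523 -0.062 -0.028] tau6 0.316
```

Request:
drive_tool([
  [[0, 0, 0], [0, 0, 0.08], 0],
  [[0, 0, 0], [0, 0, 0], 0],
])

```text
t: 20.02
eef_pos: [0.5596, 0.0113, 0.3]
eef_rot: [-0.017, 0.351, 0.932, 0.085]
wrist_force: [-1.7, -1.9, 5.6]
gripper_width: 0.0147
finger_force: 59.3
```

```bash
python3 s.py -9.8
```

```text
t 20.02 q6 -1.1312 ang 1.0115 w 0.0147 ff 59.3 F tool [ 0.5 -1.7 -5.9] M tool [ 0.48  -0.111 -0.033] tau6 0.316
```

Request:
drive_tool([
  [[0, 0, 0], [0, 0, 0.08], 0],
  [[0, 0, 0], [0, 0, 0], 0],
])

```text
t: 20.27
eef_pos: [0.5597, 0.0113, 0.3]
eef_rot: [-0.02, 0.387, 0.918, 0.084]
wrist_force: [-2.2, -2.3, 5.3]
gripper_width: 0.0153
finger_force: 59.3
```

```bash
python3 s.py -9.8
```

```text
t 20.27 q6 -1.0521 ang 0.9323 w 0.0153 ff 59.3 F tool [ 0.4 -2.4 -5.6] M tool [ 0.398 -0.042 -0.143] tau6 0.539
```

Request:
drive_tool([
  [[0, 0, 0], [0, 0, 0.04], 0],
  [[0, 0, 0], [0, 0, 0], 0],
])

```text
t: 20.52
eef_pos: [0.5596, 0.0113, 0.3]
eef_rot: [-0.022, 0.405, 0.91, 0.084]
wrist_force: [-1.5, -2.6, 5.6]
gripper_width: 0.0149
finger_force: 59.3
```

```bash
python3 s.py -9.8
```

```text
t 20.52 q6 -1.0127 ang 0.8929 w 0.0149 ff 59.3 F tool [-0.3 -2.1 -6. ] M tool [ 0.44  -0.114 -0.236] tau6 0.417
```

Request:
drive_tool([
  [[0, 0, 0], [0, 0, 0.08], 0],
  [[0, 0, 0], [0, 0, 0], 0],
])

```text
t: 20.78
eef_pos: [0.5597, 0.0113, 0.3]
eef_rot: [-0.025, 0.442, 0.893, 0.083]
wrist_force: [-2.0, -2.4, 5.5]
gripper_width: 0.0151
finger_force: 59.3
```

```bash
python3 s.py -9.8
```

```text
t 20.77 q6 -0.9324 ang 0.8126 w 0.0151 ff 59.3 F tool [-0.  -2.3 -5.9] M tool [ 0.32  -0.178 -0.237] tau6 0.573
```

Request:
drive_tool([
  [[0, 0, 0], [0, 0, 0.08], 0],
  [[0, 0, 0], [0, 0, 0], 0],
])

```text
t: 21.02
eef_pos: [0.5597, 0.0113, 0.3]
eef_rot: [-0.028, 0.477, 0.875, 0.082]
wrist_force: [-1.5, -1.6, 5.0]
gripper_width: 0.0148
finger_force: 59.3
```

```bash
python3 s.py -9.8
```

```text
t 21.02 q6 -0.8523 ang 0.7326 w 0.0148 ff 59.3 F tool [ 0.1 -1.5 -5.2] M tool [ 0.313 -0.226 -0.258] tau6 0.570
```

Nipple 2 bites at q6 ≈ -1.05. Two quarter turns past that is q6 ≈ 2.10, so 2.955 rad remain, still within the joint's range.

Request:
drive_tool([
  [[0, 0, 0], [0, 0, 0.1], 0],
  [[0, 0, 0], [0, 0, 0.1], 0],
  [[0, 0, 0], [0, 0, 0.1], 0],
  [[0, 0, 0], [0, 0, 0.1], 0],
  [[0, 0, 0], [0, 0, 0.1], 0],
  [[0, 0, 0], [0, 0, 0.1], 0],
  [[0, 0, 0], [0, 0, 0.1], 0],
  [[0, 0, 0], [0, 0, 0.1], 0],
  [[0, 0, 0], [0, 0, 0.1], 0],
  [[0, 0, 0], [0, 0, 0.1], 0],
  [[0, 0, 0], [0, 0, 0], 0],
])

```text
t: 22.4
eef_pos: [0.5599, 0.0113, 0.3]
eef_rot: [-0.064, 0.838, 0.539, 0.059]
wrist_force: [1.2, -1.9, 4.7]
gripper_width: 0.0144
finger_force: 59.2
```

```bash
python3 s.py -9.8
```

```text
t 22.40 q6 0.1471 ang -0.2668 w 0.0144 ff 59.2 F tool [-0.5  1.7 -5. ] M tool [-0.606 -0.328 -0.199] tau6 0.765
```

Request:
drive_tool([
  [[0, 0, 0], [0, 0, 0.1], 0],
  [[0, 0, 0], [0, 0, 0.1], 0],
  [[0, 0, 0], [0, 0, 0.1], 0],
  [[0, 0, 0], [0, 0, 0.1], 0],
  [[0, 0, 0], [0, 0, 0.1], 0],
  [[0, 0, 0], [0, 0, 0.1], 0],
  [[0, 0, 0], [0, 0, 0.1], 0],
  [[0, 0, 0], [0, 0, 0.1], 0],
  [[0, 0, 0], [0, 0, 0.1], 0],
  [[0, 0, 0], [0, 0, 0.1], 0],
  [[0, 0, 0], [0, 0, 0], 0],
])

```text
t: 23.78
eef_pos: [0.56, 0.011, 0.3]
eef_rot: [-0.084, 0.994, 0.072, 0.021]
wrist_force: [3.6, -2.4, 4.3]
gripper_width: 0.0145
finger_force: 59.3
```

```bash
python3 s.py -9.8
```

```text
t 23.77 q6 1.1467 ang -1.2665 w 0.0145 ff 59.3 F tool [ 3.4  2.2 -4.6] M tool [-1.039  0.452 -0.225] tau6 0.765
```

Remaining: 2.103 − 1.147 = 0.956.

Request:
drive_tool([
  [[0, 0, 0], [0, 0, 0.1], 0],
  [[0, 0, 0], [0, 0, 0.1], 0],
  [[0, 0, 0], [0, 0, 0.1], 0],
  [[0, 0, 0], [0, 0, 0.1], 0],
  [[0, 0, 0], [0, 0, 0.1], 0],
  [[0, 0, 0], [0, 0, 0.1], 0],
  [[0, 0, 0], [0, 0, 0.1], 0],
  [[0, 0, 0], [0, 0, 0.1], 0],
  [[0, 0, 0], [0, 0, 0.1], 0],
  [[0, 0, 0], [0, 0, 0.056], 0],
  [[0, 0, 0], [0, 0, 0], 0],
])

```text
t: 25.15
eef_pos: [0.5598, 0.0109, 0.2999]
eef_rot: [-0.084, 0.915, -0.393, -0.02]
wrist_force: [2.7, -3.7, 4.8]
gripper_width: 0.0148
finger_force: 59.3
```

```bash
python3 s.py -9.8
```

```text
t 25.15 q6 2.1025 ang -2.2224 w 0.0148 ff 59.3 F tool [ 4.  -0.2 -5.3] M tool [-0.572  1.019 -0.284] tau6 0.498
```

Request:
drive_tool([
  [[0, 0, 0], [0, 0, 0], 0.45],
  [[0, 0, 0], [0, 0, 0], 0.45],
  [[0, 0, 0], [0, 0, 0], 0.45],
  [[0, 0, -0.015], [0, 0, 0], 0.45],
  [[0, 0, -0.02], [0, 0, 0], 0.45],
  [[0, 0, -0.025], [0, 0, 0], 0.45],
  [[0, 0, 0], [0, 0, 0], 0.45],
  [[0, 0, 0], [0, 0, 0], 0.45],
])

```text
t: 26.15
eef_pos: [0.5577, 0.0011, 0.3583]
eef_rot: [-0.084, 0.914, -0.395, -0.021]
wrist_force: [-0.2, 0.7, -0.8]
gripper_width: 0.0386
finger_force: 0.0
```

```bash
python3 s.py -9.8; python3 m.py c -9.8 20.2
```

```text
t 26.15 q6 2.1124 ang -2.2267 w 0.0386 ff 0.0 F tool [-0.6 -0.2  0.9] M tool [-0.037  0.073 -0.003] tau6 -0.002
-9.8 rect ((1.6071572303771973, -0.4733734130859375), (15.905022621154785, 16.330585479736328), 57.15663146972656) h -0.6266808172680792 557
20.2 rect ((3.42488694190979, 1.2693843841552734), (12.00320816040039, 17.61532211303711), 29.553871154785156) h -1.6272819664084461 180
```

```bash
python3 - <<'E'
from h import *
for i in range(5):
    c=viewer.camera_info("wrist"); im,d=viewer.grab_frame("wrist")
    n,top=frame(-9.8); u,v,h,k,m,t,ex,ey,n=head(d,c,n,YW,top,.018)
    q=np.c_[u,v][k]*1000; q=q-np.array(cv2.minAreaRect(q.astype(np.float32))[0]); w=(q[:,0]+1j*q[:,1])
    ph=np.degrees(np.angle(-np.mean(w**4)))/4; print(round(ph,2), round(cv2.minAreaRect(q.astype(np.float32))[2],2), (d>0).mean())
cv2.imwrite("pics/w5.png",cv2.resize(im[180:280,220:420,::-1],None,fx=4,fy=4,interpolation=cv2.INTER_CUBIC))
E
```

```text
-33.16 56.15 0.99603125
-33.32 56.76 0.99594140625
-33.44 56.64 0.9962265625
-33.57 54.56 0.99599609375
-33.48 54.18 0.99629296875
```

View pics/w5.png

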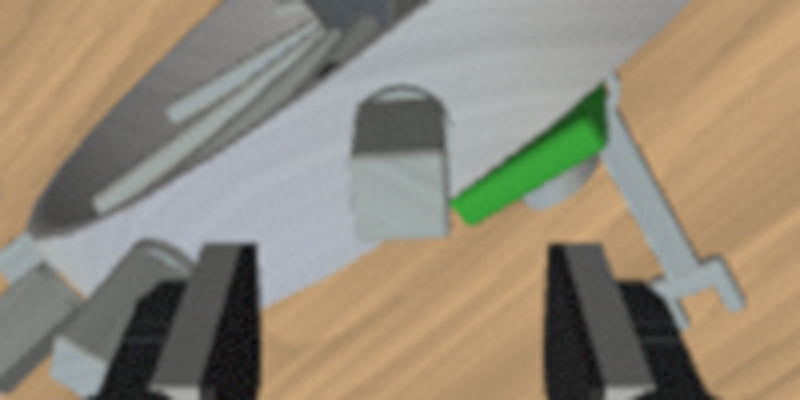

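Nipple 2's top face is at about (400,195), square to the free pads to within about 3°, which is the elastic lag. The flats read about -124° against a bite at about +55°, so it has turned roughly 179° past the bite. The gripper is clear of everything, so I'll hand in.

```bash
python3 -c "
from bench import r
print(r.finish_job())"
```

```text
the job is handed in; nothing more can be done
None
```

I wound the left nipple to its bite and about 90° further, then the right to its bite and about 179° further (angles from the wrist camera's depth), and handed the job in at about 26.5 s; the judge returned no verdict.

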